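Draw the ingot-mould cover from under a stack and close the mould

ROBOT

A 7-joint arm with a two-finger parallel gripper is mounted at the origin on the work surface. World frame = base frame: x ahead of the robot, y to its left, z up, the work surface at z = 0. Lengths are in m, angles in rad, forces in N, time in s.
With the tool pointing down it reaches from about 0.425 to 0.875 m from the base axis. Payload 8.4 kg.
Tool frame: the origin (TCP) lies at the very end of the fingers, on their centre line; the grasp point (between the pads) lies 19 mm behind it; z points along the fingers, y is the direction in which the jaws open and shut (so a half turn about z gives the same grasp; the last joint's range is limited). The gripper opens to 85 mm and grips with 20 to 120 N. Pads are 22 mm wide; open, the fingers measure 114 mm over their backs; the gripper's body (76 mm by 85 mm) begins 54 mm behind the grasp point. The pads swing forward as they close: fully open they stand 13 mm farther back than shut.
Start: joints at [-1.412, 0.333, 0.04, 1.465, -0.013, 1.343, -0.059], TCP at [0.166, 0.628, 0.231] pointing down, gripper open.
Joint ranges: [-2.58, 2.58], [-0.38, 2.09], [-1.3, 1.39], [0.25, 2.4], [-1.5, 4.64], [0.08, 2.09], [-2.65, 2.65]. Speed limits (rad/s): [2.22, 2.22, 2.79, 2.79, 3.14, 3.14, 3.14].

INTERFACE

Orientations are given as a unit quaternion [x, y, z, w].
In Python, from bench import manip, optics, spotter gives the robot as it stands.
- The arm moves only by the tool apply_moves, never from a script. Its arguments are lists of equal length, an entry for each row: "translation": the shift along the tool's x, y, z in m, a list of three; "twist": the turn, a rotation vector about the tool's x, y, z in degrees, a list of three. A call has 1 to 5 rows; each row is the pose to reach, as a shift and turn from the pose commanded when the call began, along the tool's axes at that moment; what a row does not reach only later rows make up. A row lasts 1/8 s, in which the tool goes at most 62.5 mm and 10.7 degrees, less where a joint would pass 70% of its speed; a pose out of reach is approached as far as the arm can. A call with a gripper value outside its range is refused whole. "grip" is the finger opening in m, from 0 to 0.0854, set as the call begins (left out, the last holds). The fingers move at their own pace and stop on an object; the grip force is fixed at half the most. Time passes only in rows, so rows that repeat a pose let the fingers close. It gives the time, the measured TCP pose, the force and the opening at its end, in the units of the state.
- manip.sense(): the state, without advancing time (a new reading comes with each control period).
- optics.read_camera(name): name is "scene" or "side" or "wrist"; returns (picture, depth): 384x512x3 uint8, blue, green, red; 384x512 float32, m along the optical axis (not along the pixel's ray), 0 where there is no reading.
- optics.camera_info(name): a dict with "camera_matrix" (3x3 intrinsics, pixels), "world_from_camera" (4x4, takes a point from camera to world coordinates). Camera axes: x right, y up, looking along -z (the intrinsics and any distortion apply to the point x, -y, -z); pixel columns grow to the right and rows downward; lengths in m; the calibration is good to about 2 mm. A picture is of the moment at which its call begins: read the wrist's pose just before it. camera_info takes no time and is no camera call; for the wrist camera it gives the pose at the moment of the call.
- manip.finish_job(): hands the job in, once; it reports no verdict.
Trained networks look in the newest picture that a camera, given by its name, has taken for a name from the list of things; names that differ only in an ending like _2 or _b are one class to them, and where a whole thing is asked for, a point or a joint stands for the part that bears it (a point fixed in the world has none). Each returns a list of dicts, best first, with "score" (0 to 1); they miss things now and then, are a little off and sometimes report something else, mostly with a low value. They report only what shows in the picture. A call takes as long as a camera call. They do not tell look-alikes from the thing itself.
- spotter.silhouettes(camera, thing): "mask" (384x512 bool, what is visible of it) and "extent" ([left, top, right, bottom] in pixels, round what is visible of it).
- spotter.spot_point(camera, thing): "xy" ([column, row] in pixels: a listed point, or the origin of a listed thing).
The state is a dict: "time": time; "joint_positions": joint angles; "qd": joint speeds; "effort": joint torques, N m; "eef_pos": TCP position; "tool_rot": TCP orientation; "wrist_force": force on the tool from outside, world axes, zero at the start; "wrist_torque": the same for the moment, N m; "opening": opening from 0.0 (shut) to 1.0 (fully open).
Only numpy, scipy, OpenCV 4.12 (cv2) and the standard library are available. Lean on these libraries where they do the work, as an engineer would, in place of code of your own. Each camera call takes 0.05 s, during which the arm holds its last target.

TASK

The flat cover half of the ingot mould lies at the bottom of the pile in the steel tray, with its end sticking out through the gap in the tray's front. Draw it out from under the pile without unstacking or toppling the pile, which is to settle level in the tray, then lay the cover on its own grooved half, the long one with a dowel in each of two opposite corners, so that the dowels enter its holes and the mould is closed fully home, flat on the bench. Leave the other, shorter mould half and everything else on the bench where it is.

Things in the scene. Friction and masses are not known exactly. Their poses are not given: they have to be found in the camera images.
- cover_half: Flat dark iron plate 150 (x) x 54 (y) x 12 mm, about 0.7 kg, loose. Origin at the centre of its underside, z up. Through holes 12.5 mm wide at (+55, +15) and (-55, -15) mm; the same after a half turn. At first it lies on the tray's floor under the pile, its x along the tray's x within 2 degrees, its -x end sticking out 50 to 62 mm beyond the tray's front face and the rest under the pile.
- grooved_half: The cover's mate, loose on the bench, grooves up: dark iron block 150 (x) x 54 (y) x 16 mm, two narrow grooves (6 mm) along its top. Origin at the centre of its underside. Taper dowels 8.5 mm thick stand 9 mm above its top at (+55, +15) and (-55, -15) mm. The cover closes flat on it, edges flush, either way round; its underside is then 16 mm above this origin.
- other_half: Half of another mould, loose on the bench, to be left alone: dark iron block 120 x 54 x 16 mm with one wide groove (18 mm) and both dowels along the same long side, at (+43, +18) and (-43, +18) mm. Origin at the centre of its underside. It and the grooved half may lie in either place.
- tray: Open-topped grey sheet-steel tray screwed to the bench (fixed). Origin at the centre of its underside. Inside 124 x 124 mm, floor 2 mm, walls 3 mm thick and 30 mm high. Its front (-x side, face at x = -65 mm) has a central gap 68 mm wide, down to the floor, between two returns that hold back the boards but let the cover be drawn out towards the tray's -x. The other sides are closed.
- board_low: Lowest thing of the pile on the cover: pale soldering board 116 x 116 x 14 mm, 0.18 kg, loose, with about 4 mm play in the tray. Origin at the centre of its underside. When the cover is drawn the pile first drops 12 mm at the back, then at the front, and ends on the tray's floor.
- board_high: Pale perforated soldering board 104 x 100 x 14 mm, 0.14 kg, on the lower board. Origin at the centre of its underside.
- charcoal: Black charcoal block 90 x 70 x 28 mm, 0.10 kg, on the boards. Origin at the centre of its underside.
- tin: Round lidded steel tin, 54 mm across, 40 mm high, 0.12 kg, on top of the charcoal block; the top of the whole pile is at first 122 mm above the bench. Origin at the centre of its underside.
- drawplate: Bystander: steel drawplate 190 x 36 x 8 mm lying flat, rows of small holes. Origin at the centre of its underside.
- tweezers: Bystander: steel tweezers 180 mm long, 9 mm high, lying flat. Origin under the middle.
- mould_clamp: Bystander: dark iron U-shaped screw yoke, about 100 x 140 x 20 mm, lying flat. Origin near the middle of the U, at bench level.
- hammer: Bystander: hammer about 240 mm long with wooden handle, lying flat. Origin under its middle.
- flux_jar: Bystander: closed jar, 56 mm across, 75 mm high. Origin at the centre of its underside.
Not all that is in view belongs to the job. Leave any pink look-alike of the grooved_half alone. There is more than one size of the tin; the one meant has the size given above.

How it is judged:
By the outcome, as a careful person would: the job done as asked, in the order asked, and still so for the second after the job is handed in, with the robot touching nothing.
It also fails if it takes over 54 s, if anything falls off the work surface, if the arm or the gripper's body presses on something with over 40 N, if the wrist force passes 120 N, or if a joint passes its speed limit or range.

## Working session

There is one attempt and no reset: what is moved stays moved. The work goes in short steps, Python scripts to look and compute and a tool call to move; the robot and the scene stay as the last step left them, time stands still between calls to the robot, and variables do not carry over. Pictures are saved under pics/ and viewed, and the job is handed in when it is done.

Besides the shell and the picture viewer there is one more tool, called after "Call:" as name(argument=value, ...) on one line, values as JSON. apply_moves: Moves the arm, as the interface text tells. Its arguments: {"type":"object","properties":{"translation":{"type":"array","items":{"type":"array","items":{"type":"number"}}},"twist":{"type":"array","items":{"type":"array","items":{"type":"number"}}},"grip":{"type":"number"}},"required":["translation","twist"]}

```bash
ls; mkdir -p pics
python3 - <<'E'
from bench import manip, optics, spotter
import cv2, numpy as np
s=manip.sense(); print(s)
for n in ("scene","side","wrist"):
    ci=optics.camera_info(n); print(n,np.round(ci["camera_matrix"],1).tolist(),np.round(ci["world_from_camera"],3).tolist(),[k for k in ci])
    p,d=optics.read_camera(n); cv2.imwrite(f"pics/{n}0.png",p); np.save(f"pics/{n}0.npy",d)
E
```

```text
pics
{'time': 0.0, 'joint_positions': array([-1.41221255,  0.33391628,  0.03983893,  1.46633243, -0.01337261,
        1.3432814 , -0.05849232]), 'qd': array([-1.38802407e-03, -5.61328559e-04, -1.88154725e-03,  1.21151082e-03,
       -1.23282011e-03, -7.30983051e-04,  4.16907931e-05]), 'effort': array([-5.48840253e-04, -6.58541536e+01,  1.36512481e+00, -4.05569351e+01,
        1.67533779e-02,  1.23606206e-02, -5.29189219e-05]), 'eef_pos': array([0.16560572, 0.62805425, 0.23038738]), 'tool_rot': array([ 1.28520972e-01,  9.91706439e-01, -8.34957512e-04, -4.33118407e-05]), 'wrist_force': array([-1.00073513, -0.31597626,  0.00614382]), 'wrist_torque': array([ 0.05298128, -0.00869422,  0.02849222]), 'opening': 1.0006098622392745}
scene [[409.2, 0.0, 260.8], [0.0, 409.2, 198.0], [0.0, 0.0, 1.0]] [[-0.398, -0.526, 0.751, 1.389], [0.917, -0.249, 0.312, 0.33], [0.023, 0.813, 0.582, 0.785], [0.0, 0.0, 0.0, 1.0]] ['camera_matrix', 'world_from_camera']
side [[380.0, 0.0, 255.4], [0.0, 380.0, 201.6], [0.0, 0.0, 1.0]] [[0.956, 0.212, -0.202, 0.288], [-0.293, 0.721, -0.628, -0.72], [0.012, 0.66, 0.751, 0.884], [0.0, 0.0, 0.0, 1.0]] ['camera_matrix', 'world_from_camera']
wrist [[297.3, 0.0, 250.5], [0.0, 297.3, 194.3], [0.0, 0.0, 1.0]] [[0.255, -0.915, -0.313, 0.085], [0.967, 0.24, 0.085, 0.65], [-0.003, -0.324, 0.946, 0.373], [0.0, 0.0, 0.0, 1.0]] ['camera_matrix', 'world_from_camera']
```

View pics/scene0.png

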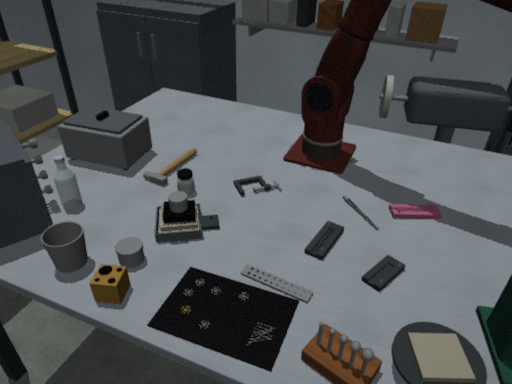

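View pics/side0.png

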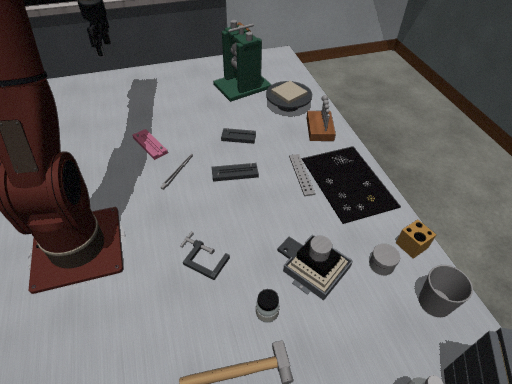

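View pics/wrist0.png

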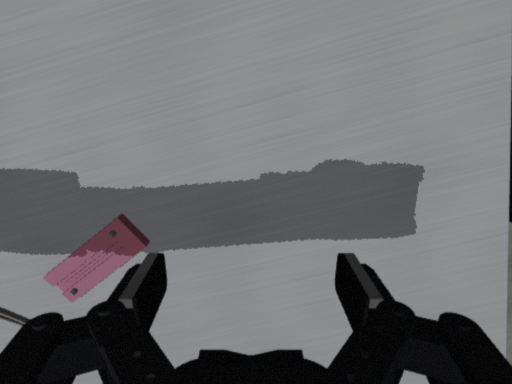

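Scene view: tray with pile at (183,220), cover end at (210,222). Candidates for the grooved half are the dark block at (325,240), the dark block at (384,272), and the pink look-alike at (415,211). Next I'll measure the lengths.

```bash
cat > h.py <<'E'
import numpy as np, cv2
def cloud(d,ci):
    K=np.array(ci["camera_matrix"]);T=np.array(ci["world_from_camera"])
    v,u=np.mgrid[0:d.shape[0],0:d.shape[1]]
    x=(u-K[0,2])/K[0,0]*d; y=(v-K[1,2])/K[1,1]*d
    P=np.stack([x,-y,-d],-1)@T[:3,:3].T+T[:3,3]
    P[d<=0]=np.nan
    return P
def proj(p,ci):
    K=np.array(ci["camera_matrix"]);T=np.array(ci["world_from_camera"])
    q=(np.asarray(p)-T[:3,3])@T[:3,:3]
    return np.stack([K[0,0]*q[...,0]/-q[...,2]+K[0,2],K[1,1]*-q[...,1]/-q[...,2]+K[1,2]],-1)
def rect(m,P,zlo=None):
    q=P[m]; q=q[~np.isnan(q[:,0])]
    if zlo is not None: q=q[q[:,2]>zlo]
    return cv2.minAreaRect((q[:,:2]*1000).astype(np.float32)), np.percentile(q[:,2],[5,50,95]), len(q)
def crop(p,x0,y0,x1,y1,f,name): cv2.imwrite(name,cv2.resize(p[y0:y1,x0:x1],None,fx=f,fy=f,interpolation=cv2.INTER_CUBIC))
E
python3 - <<'E'
from bench import manip, optics, spotter
from h import *
for n in ("scene","side"):
    ci=optics.camera_info(n); d=np.load(f"pics/{n}0.npy"); P=cloud(d,ci); p=cv2.imread(f"pics/{n}0.png")
    for t in ("grooved_half","other_half","cover_half","tray","tin","charcoal","board_low","board_high","drawplate","tweezers","mould_clamp","flux_jar","hammer"):
        for r in spotter.silhouettes(n,t)[:3]:
            m=r["mask"]
            try: print(n,t,round(r["score"],2),r["extent"],rect(m,P))
            except Exception as e: print(n,t,e)
print(manip.sense()["time"])
p=cv2.imread("pics/scene0.png"); crop(p,290,190,450,300,5,"pics/c1.png"); crop(p,140,180,240,250,8,"pics/c2.png")
p=cv2.imread("pics/side0.png"); crop(p,200,110,280,190,7,"pics/c3.png"); crop(p,260,220,370,300,7,"pics/c4.png")
E
```

```text
scene grooved_half 0.91 [388.0, 204.3, 441.4, 220.0] (((246.54522705078125, 379.9510498046875), (62.951900482177734, 149.470458984375), 23.032207489013672), array([0.00393483, 0.01411153, 0.01775167]), 653)
scene grooved_half 0.72 [303.5, 221.7, 342.0, 257.6] (((485.3800354003906, 157.9412841796875), (62.29085159301758, 176.19613647460938), 81.01067352294922), array([0.00558547, 0.01491459, 0.01843504]), 758)
scene other_half 0.58 [360.0, 256.2, 406.0, 295.2] (((557.4174194335938, 337.7009582519531), (55.18363952636719, 125.51368713378906), 66.20915222167969), array([0.00427376, 0.01437656, 0.01775874]), 828)
scene other_half 0.45 [163.4, 199.2, 198.4, 223.2] (((614.1680908203125, -247.12757873535156), (70.91313934326172, 90.17903900146484), 31.04656219482422), array([0.04520173, 0.06806779, 0.07173014]), 477)
scene cover_half 0.8 [201.0, 214.0, 216.8, 228.3] (((569.9881591796875, -177.42636108398438), (64.78825378417969, 56.354740142822266), 35.666316986083984), array([0.00603782, 0.01339222, 0.01630896]), 263)
scene tray 0.65 [155.3, 208.0, 202.8, 246.3] (((659.0184326171875, -262.
[... 5728 characters left out ...]
.56304931640625), 42.179866790771484), array([0.00560653, 0.01561573, 0.01930975]), 563)
side mould_clamp 0.4 [290.0, 258.9, 345.2, 282.2] (((610.9672241210938, -258.41217041015625), (98.04145812988281, 100.94895935058594), 33.347389221191406), array([0.03359206, 0.0414775 , 0.04422049]), 413)
side flux_jar 0.64 [257.7, 289.6, 276.1, 322.2] (((443.93438720703125, -339.776611328125), (50.497283935546875, 51.72968292236328), 25.212610244750977), array([0.02026778, 0.07271303, 0.07664133]), 604)
side hammer 0.59 [181.7, 342.7, 293.1, 384.0] (((334.08447265625, -455.2380065917969), (87.68159484863281, 236.7704315185547), 85.46583557128906), array([0.01431698, 0.02406464, 0.02759694]), 1658)
1.45
```

View crops.

View pics/c1.png

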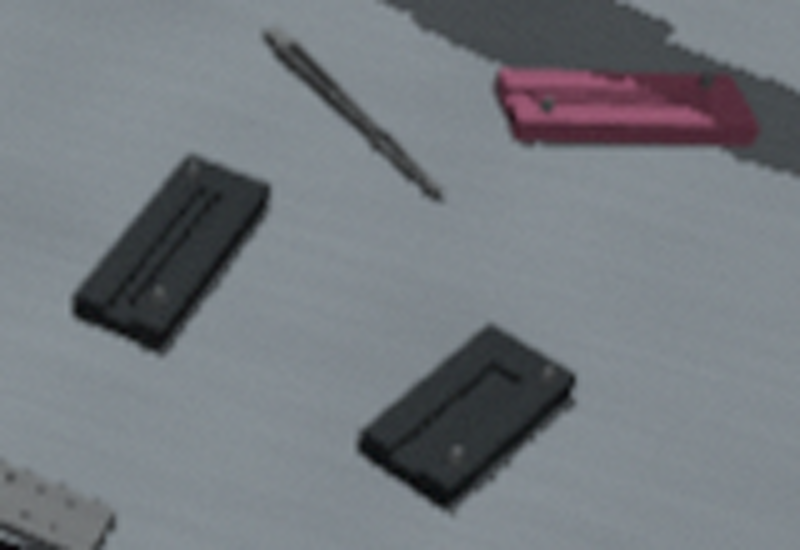

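View pics/c2.png

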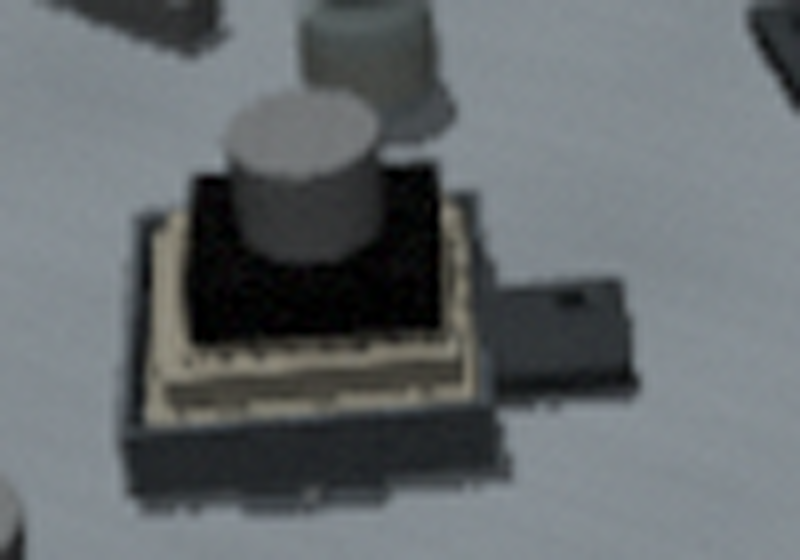

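View pics/c3.png

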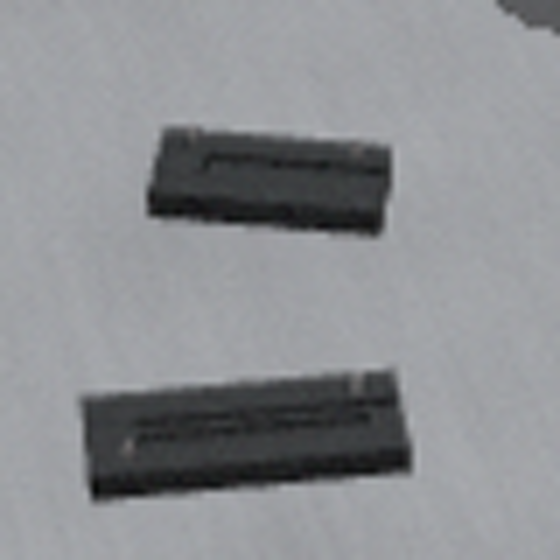

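View pics/c4.png

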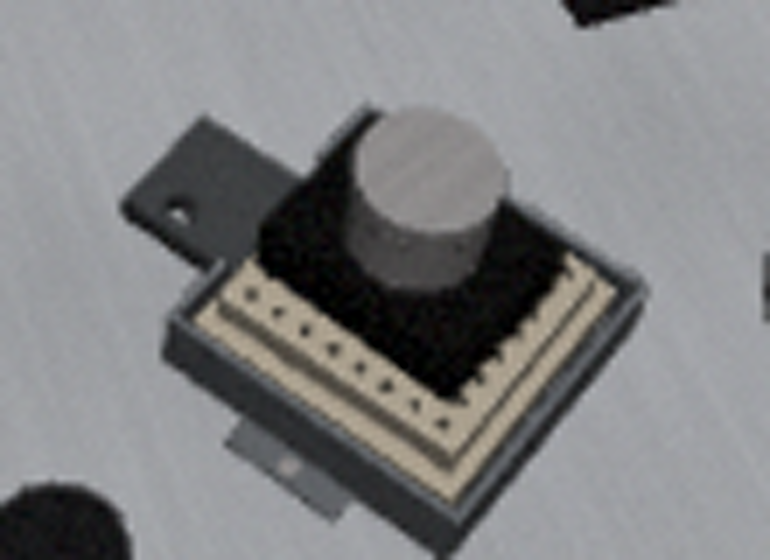

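Grooved half chosen: the long dark block at scene (325,240). It has two narrow grooves and dowels in opposite corners. The (384,272) block has one wide groove with its dowels on one side, and the other look-alike is pink. The tray's front faces about 121° and the cover end is near (0.57,-0.18).

```bash
cat >> h.py <<'E'
from scipy.spatial.transform import Rotation as R
def goal(s,pos,yaw):  # yaw deg = world dir of tool y, tool pointing down
    Rt=R.from_quat(s["tool_rot"]); M=Rt.as_matrix()
    t=M.T@(np.array(pos)-s["eef_pos"])
    a=np.radians(yaw); y=np.array([np.cos(a),np.sin(a),0]); z=np.array([0,0,-1.]); x=np.cross(y,z)
    G=R.from_matrix(np.stack([x,y,z],1))
    w=(Rt.inv()*G).as_rotvec(degrees=True)
    return np.round(t*1000,1),np.round(w,2)
E
python3 - <<'E'
from bench import manip
from h import *
s=manip.sense()
print(goal(s,(.45,.35,.23),60)); print(goal(s,(.54,-.13,.23),31))
E
```

```text
(array([-345.9, -196.8,    1.3]), array([-0.  , -0.  , 15.23]))
(array([-555.3, -638. ,    1.3]), array([-0.  , -0.  , 44.23]))
```

Call:
apply_moves(translation=[[-0.054,-0.031,0],[-0.108,-0.062,0],[-0.162,-0.093,0],[-0.216,-0.124,0],[-0.27,-0.155,0]], twist=[[0,0,3],[0,0,6],[0,0,9],[0,0,12],[0,0,15]])

```text
time: 2.08
eef_pos: [0.3886, 0.4082, 0.2316]
tool_rot: [0.258, 0.966, 0.0, 0.0]
wrist_force: [0.9, 0.6, 0.3]
opening: 1.001
```

Run:
```python
from bench import manip
from h import *
s=manip.sense();print(s["eef_pos"],s["joint_positions"],s["time"])
print(goal(s,(.45,.30,.23),55)); print(goal(s,(.54,-.13,.23),31))
```

```text
[0.38855623 0.40821326 0.23164311] [-1.09925903  0.15514244  0.23624243  1.69056488 -0.03774041  1.29955802
  0.19383854] 2.075
(array([-107.2,  -63.2,    1.6]), array([ 0.04, -0.  ,  5.13]))
(array([-399.4, -391.3,    1.3]), array([ 4.000e-02, -1.000e-02,  2.913e+01]))
```

Call:
apply_moves(translation=[[-0.05,-0.034,0],[-0.098,-0.07,0],[-0.142,-0.11,0],[-0.186,-0.154,0],[-0.23,-0.198,0]], twist=[[0,0,3],[0,0,6],[0,0,9],[0,0,12],[0,0,15]])

```text
time: 2.7
eef_pos: [0.4889, 0.1217, 0.2316]
tool_rot: [0.382, 0.924, 0.0, 0.0]
wrist_force: [1.0, 0.8, 0.7]
opening: 1.002
```

Run:
```python
from bench import manip
from h import *
s=manip.sense();print(s["eef_pos"],s["joint_positions"],s["time"])
print(goal(s,(.54,-.13,.23),31))
```

```text
[0.48892108 0.12174554 0.23164586] [-0.80547664  0.01991595  0.48486873  1.83422649 -0.01008742  1.28894369
  0.46986384] 2.7
(array([-213.8, -142.4,    1.5]), array([ 5.000e-02, -1.000e-02,  1.414e+01]))
```

Run:
```python
from bench import manip,optics
from h import *
import json
ci=optics.camera_info("wrist"); p,d=optics.read_camera("wrist")
cv2.imwrite("pics/w1.png",p); np.save("pics/w1.npy",d); np.save("pics/w1T.npy",ci["world_from_camera"])
P=cloud(d,ci)
m=(P[...,2]>0.010)&(P[...,2]<0.022)
n,l,st,c=cv2.connectedComponentsWithStats(m.astype(np.uint8))
for i in range(1,n):
    if st[i,4]>300: print(st[i],rect(l==i,P))
```

```text
[ 393    5   70  127 5624] (((556.4734497070312, 338.0245056152344), (56.48399353027344, 120.28998565673828), 66.35376739501953), array([0.0105706 , 0.01545416, 0.0171362 ]), 5624)
[ 222   78  106  127 5451] (((495.3807373046875, 160.05604553222656), (54.08198165893555, 150.6080780029297), 81.04100799560547), array([0.01083832, 0.01595512, 0.01735774]), 5451)
[   0  155   64  103 2465] (((326.2465515136719, -126.62859344482422), (81.31402587890625, 149.4363555908203), 36.614009857177734), array([0.0111846 , 0.01649128, 0.0195934 ]), 2465)
[470 238  42  68 498] (((828.9014282226562, 244.59283447265625), (46.41815948486328, 104.84857940673828), 41.10438537597656), array([0.01058479, 0.01604934, 0.02138105]), 498)
[149 319  19  33 364] (((579.3278198242188, -171.49737548828125), (25.203662872314453, 60.93965148925781), 32.80647277832031), array([0.01177849, 0.01449816, 0.01563516]), 364)
```

View pics/w1.png

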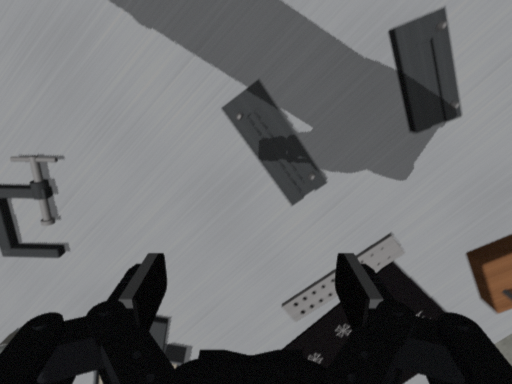

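The wrist view shows the grooved half at (275,142), measuring 150.6 x 54.1 mm as expected. Its dowels are at (239,117) and (312,178). Other half is at (427,70). Now on to the cover.

Call:
apply_moves(translation=[[-0.045,-0.03,0],[-0.09,-0.06,0],[-0.135,-0.09,0],[-0.18,-0.12,0],[-0.214,-0.142,0]], twist=[[0,0,3],[0,0,6],[0,0,9],[0,0,12],[0,0,14]])

```text
time: 3.38
eef_pos: [0.5407, -0.1301, 0.2317]
tool_rot: [0.492, 0.871, 0.0, 0.0]
wrist_force: [0.5, 0.6, -0.5]
opening: 1.0
```

Run:
```python
from bench import manip,optics
from h import *
s=manip.sense();print(s["eef_pos"],s["joint_positions"],s["time"])
ci0={"camera_matrix":optics.camera_info("wrist")["camera_matrix"],"world_from_camera":np.load("pics/w1T.npy")}
for q in ((.552,.166,.025),(.439,.154,.025)): print(proj(q,ci0))
ci=optics.camera_info("wrist"); p,d=optics.read_camera("wrist")
cv2.imwrite("pics/w2.png",p); np.save("pics/w2.npy",d); np.save("pics/w2T.npy",ci["world_from_camera"])
P=cloud(d,ci)
for lo,hi in ((.010,.018),(.022,.036),(.036,.05),(.06,.08),(.1,.13)):
    m=(P[...,2]>lo)&(P[...,2]<hi)
    n,l,st,c=cv2.connectedComponentsWithStats(m.astype(np.uint8))
    for i in range(1,n):
        if st[i,4]>400: print(lo,st[i],rect(l==i,P))
```

```text
[ 0.54066902 -0.1300705   0.23170434] [-0.5037508   0.15943766  0.74304396  1.727496   -0.11180543  1.2969766
  0.80553951] 3.375
[312.9168228  176.51562912]
[239.76338164 115.78175115]
0.01 [  35    0   92  136 2968] (((323.7737731933594, -137.09011840820312), (80.48995971679688, 129.10037231445312), 44.149024963378906), array([0.01185268, 0.01635874, 0.01778607]), 2968)
0.01 [ 227  183   46   46 1772] (((568.151611328125, -178.74542236328125), (56.962196350097656, 59.646522521972656), 33.76319122314453), array([0.01283418, 0.01428416, 0.01557338]), 1772)
0.022 [ 196  223  103   90 2319] (((612.0878295898438, -254.4356689453125), (131.4646453857422, 131.40261840820312), 32.615234375), array([0.02417615, 0.02893568, 0.0335122 ]), 2319)
0.022 [   0  273   96   48 1161] (((393.1830749511719, -448.43609619140625), (132.7766571044922, 47.74272537231445), 11.54176139831543), array([0.02251464, 0.02543148, 0.02730725]), 1161)
0.036 [ 207  236   80   73 1780] (((610.6275634765625, -253.30218505859375), (100.1573486328125, 104.90185546875), 33.34020233154297), array([0.03925883, 0.04230523, 0.04596162]), 1780)
0.036 [ 84 242  46  40 446] (((447.8616027832031, -322.89984130859375), (34.08723831176758, 54.329872131347656), 76.43488311767578), array([0.03725589, 0.04504258, 0.04947001]), 446)
0.06 [ 220  249   59   67 2018] (((609.92578125, -249.0391387939453), (70.0071792602539, 90.30770874023438), 30.869340896606445), array([0.06414203, 0.07020423, 0.0747881 ]), 2018)
0.06 [  72  255   47   42 1503] (((445.505126953125, -333.1461181640625), (49.79227066040039, 48.77047348022461), 62.64055633544922), array([0.06416225, 0.07534262, 0.07650918]), 1503)
0.1 [ 224  282   50   47 1828] (((609.8447265625, -248.86395263671875), (53.43790054321289, 53.874656677246094), 20.143320083618164), array([0.10388821, 0.11018859, 0.11119773]), 1828)
```

View pics/w2.png

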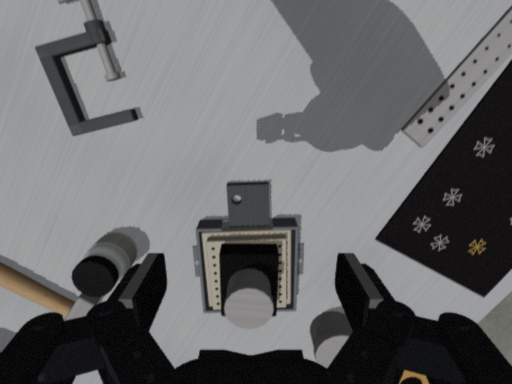

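Run:
```python
from bench import manip,optics
from h import *
ci={"camera_matrix":optics.camera_info("wrist")["camera_matrix"],"world_from_camera":np.load("pics/w2T.npy")}
d=np.load("pics/w2.npy");p=cv2.imread("pics/w2.png");P=cloud(d,ci)
m=((P[...,2]>.0115)&(P[...,2]<.0165)); m[:183]=0;m[229:]=0;m[:,:220]=0;m[:,280:]=0
L=[];Rr=[]
for r in range(186,216):
    c=np.where(m[r])[0]
    if len(c)>30: L.append(P[r,c[0],:2]);Rr.append(P[r,c[-1],:2])
for E in (L,Rr):
    E=np.array(E); v=cv2.fitLine(E.astype(np.float32),cv2.DIST_HUBER,0,1e-4,1e-4).ravel(); print(len(E),v,np.degrees(np.arctan2(v[1],v[0])))
# tray-frame extents
a=np.radians(122.5);u=np.array([np.cos(a),np.sin(a)]);w=np.array([-u[1],u[0]])
for nm,z0,z1 in (("cover",.0115,.0165),("tray",.030,.034)):
    k=(P[...,2]>z0)&(P[...,2]<z1); k[:170]=0;k[320:]=0;k[:,:190]=0;k[:,310:]=0
    q=P[k][:,:2]; print(nm,len(q),np.percentile(q@u,[0.5,2,50,98,99.5]),np.percentile(q@w,[0.5,2,50,98,99.5]))
    print(cv2.minAreaRect((q*1000).astype(np.float32)))
crop(p,190,170,310,330,5,"pics/c5.png")
```

```text
30 [ 0.535913   -0.8442732   0.5401187  -0.18664223] -57.594147
30 [ 0.571968   -0.8202759   0.58348054 -0.1565767 ] -55.112423
cover 1906 [-0.60224594 -0.55962956 -0.45886914 -0.42707941 -0.42652678] [-0.44163201 -0.44141375 -0.38269116 -0.31758494 -0.31726417]
((597.196044921875, -231.78236389160156), (129.60853576660156, 180.7778778076172), 32.413387298583984)
tray 902 [-0.6085063  -0.60765471 -0.51862387 -0.47831151 -0.47790736] [-0.44503604 -0.44472814 -0.37864987 -0.31432232 -0.31400675]
((612.0878295898438, -254.4356689453125), (131.4646453857422, 131.40261840820312), 32.615234375)
```

View pics/c5.png

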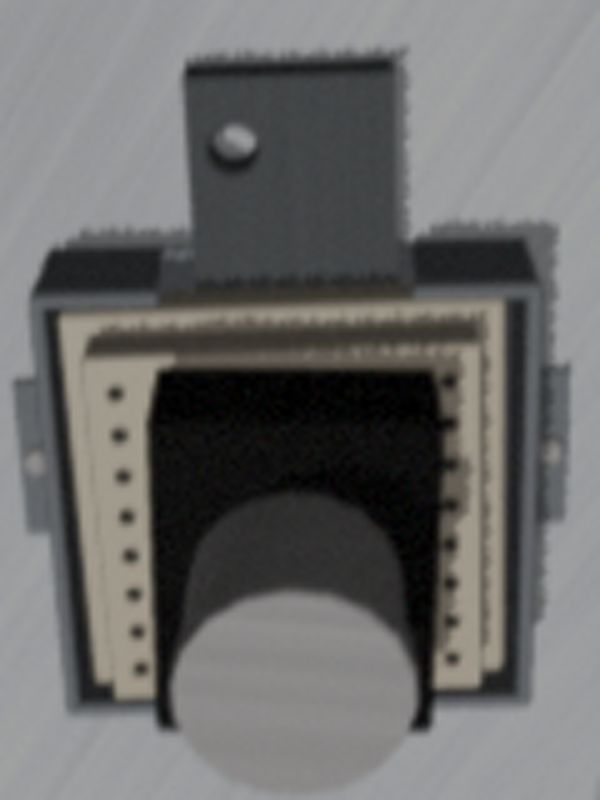

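Run:
```python
from bench import manip,optics
from h import *
ci={"camera_matrix":optics.camera_info("wrist")["camera_matrix"],"world_from_camera":np.load("pics/w2T.npy")}
d=np.load("pics/w2.npy");P=cloud(d,ci)
s=manip.sense();M=R.from_quat(s["tool_rot"]).as_matrix()
Q=(P-s["eef_pos"])@M
for c0,c1 in ((100,180),(330,400)):
    q=Q[245:330,c0:c1].reshape(-1,3); q=q[(np.abs(q[:,2])<.1)]
    print(np.percentile(q,[0,2,50,98,100],axis=0)*1000)
print(goal(s,(.563,-.1735,.10),33.3),goal(s,(.563,-.1735,.03),33.3))
```

```text
[[ -7.62833565 -53.81561176 -72.72414101]
 [ -5.25013564 -52.70751677 -66.41570981]
 [ 13.86699827 -40.9184113  -42.63111613]
 [ 17.54915329 -35.79380363 -16.50534546]
 [ 22.16940918 -28.06955423 -12.92458035]]
[[ -7.07402302  33.67783189 -72.37680334]
 [ -4.74692179  41.11549112 -66.28595679]
 [ 14.21190929  46.18904041 -42.25441226]
 [ 18.12277118  58.06371263 -16.24146375]
 [ 21.90993009  59.30356254 -12.89398591]]
(array([-43.8,  -0.3, 132. ]), array([-0.01,  0.19, -2.57])) (array([-43.6,  -0.3, 202. ]), array([-0.01,  0.19, -2.57]))
```

The tips stand 12.9 mm behind the TCP when fully open, as the text says. At 54 mm opening they should be about 5 mm behind it.

Call:
apply_moves(translation=[[-0.022,0,0.05],[-0.044,0,0.1],[-0.044,0,0.15],[-0.044,0,0.19],[-0.044,0,0.2]], twist=[[0,0,-1.3],[0,0,-2.5],[0,0.2,-2.5],[0,0.2,-2.5],[0,0.2,-2.5]], grip=0.072)

```text
time: 4.05
eef_pos: [0.5617, -0.1646, 0.029]
tool_rot: [0.471, 0.882, 0.0, -0.003]
wrist_force: [-0.1, 0.7, -0.1]
opening: 0.84
```

Run:
```python
from bench import manip,optics
from h import *
s=manip.sense();print(s["eef_pos"],s["joint_positions"],s["time"],s["opening"])
ci=optics.camera_info("wrist"); p,d=optics.read_camera("wrist")
cv2.imwrite("pics/w3.png",p)
P=cloud(d,ci);M=R.from_quat(s["tool_rot"]).as_matrix()
Q=(P-s["eef_pos"])@M
for c0,c1 in ((100,235),(265,400)):
    q=Q[245:330,c0:c1].reshape(-1,3); q=q[q[:,2]<-.002]
    if len(q): print(np.percentile(q,[0,2,50,98,100],axis=0)*1000)
# cover edges in tool frame
m=(P[...,2]>.0115)&(P[...,2]<.0165)
for r in range(120,290,15):
    c=np.where(m[r])[0]
    if len(c): print(r,c[0],c[-1],np.round(Q[r,c[0]]*1000,1),np.round(Q[r,c[-1]]*1000,1))
print(goal(s,(.563,-.1735,.001),33.3))
```

```text
[ 0.56174892 -0.16464378  0.02902261] [-0.32880634  0.46791071  0.66881566  1.85384215 -0.35337458  0.94791442
  1.08843047] 4.05 0.8402192172986488
[[-49.17667641 -56.7523296  -73.04410714]
 [-37.84543086 -52.79975623 -70.89341645]
 [ 10.39112202 -38.51310275 -45.09975311]
 [ 16.82177242 -27.79940867  -3.08543164]
 [ 18.13217713 -10.90113534  -2.00517374]]
[[-49.09593519  11.57090132 -72.94699911]
 [-40.03389847  27.82548777 -70.63024158]
 [ 10.27217985  38.37067988 -43.41652774]
 [ 16.81253338  52.29269351  -2.86901791]
 [ 17.84996003  55.67894925  -2.00840186]]
225 199 291 [ 10.7 -29.9  14.7] [10.  23.7 16.1]
240 200 290 [  0.6 -29.9  15.2] [ 1.2 23.3 14.2]
255 200 289 [ -9.5 -30.5  15.3] [-9.3 23.2 15. ]
270 201 288 [-19.1 -30.2  13.9] [-19.2  22.9  14.1]
285 202 287 [-30.8 -30.4  15.2] [-30.3  22.8  14.5]
(array([-8.2, -3.8, 28. ]), array([-0.19, -0.35,  0.45]))
```

View pics/w3.png

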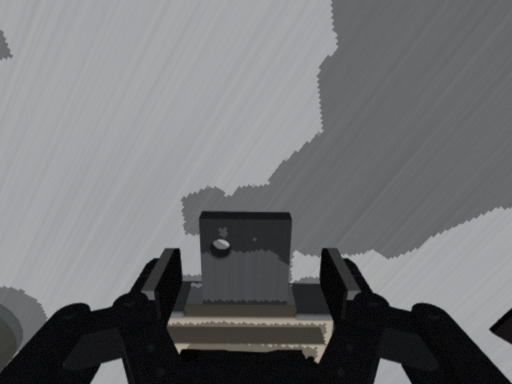

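Wrist view: the cover end is centred at (246,258) between the open fingers, offset -3.5 mm in tool y, with the hole at (221,245). Descending and gripping next.

Call:
apply_moves(translation=[[-0.003,-0.002,0.005],[-0.006,-0.0036,0.015],[-0.006,-0.0036,0.024],[-0.006,-0.0036,0.0285],[-0.006,-0.0036,0.0285]], twist=[[-0.2,-0.3,0.6],[-0.2,-0.3,0.6],[-0.2,-0.3,0.6],[-0.2,-0.3,0.6],[-0.2,-0.3,0.6]])

```text
time: 4.72
eef_pos: [0.5634, -0.1722, 0.0025]
tool_rot: [0.476, 0.879, 0.001, 0.001]
wrist_force: [-0.0, 0.5, 0.4]
opening: 0.842
```

Call:
apply_moves(translation=[[0,0,0],[0,0,0],[0,0,0],[0,0,0]], twist=[[0,0,0],[0,0,0],[0,0,0],[0,0,0]], grip=0.045)

```text
time: 5.22
eef_pos: [0.5638, -0.1724, 0.0035]
tool_rot: [0.476, 0.879, 0.001, 0.002]
wrist_force: [-2.2, -0.1, 5.8]
opening: 0.61
```

Run:
```python
from bench import manip,optics
from h import *
s=manip.sense();print(s["eef_pos"],s["joint_positions"],s["time"],s["opening"],s["wrist_force"],R.from_quat(s["tool_rot"]).as_matrix())
ci=optics.camera_info("wrist"); p,d=optics.read_camera("wrist")
cv2.imwrite("pics/w4.png",p)
P=cloud(d,ci);M=R.from_quat(s["tool_rot"]).as_matrix()
Q=(P-s["eef_pos"])@M
m=(P[...,2]>.0115)&(P[...,2]<.0165)
for r in range(200,300,10):
    c=np.where(m[r,180:320])[0]+180
    if len(c): print(r,c[0],c[-1],np.round(Q[r,c[0]]*1000,1),np.round(Q[r,c[-1]]*1000,1))
```

```text
[ 0.56380856 -0.17244533  0.00354286] [-0.30043269  0.50545368  0.65076658  1.86639241 -0.388239    0.89426766
  1.11463842] 5.225 0.6104921616744424 [-2.20601846 -0.10528962  5.84438828] [[-5.46300208e-01  8.37577848e-01  4.40823740e-03]
 [ 8.37587505e-01  5.46302710e-01  7.21302002e-04]
 [-1.80408546e-03  4.08633200e-03 -9.99990024e-01]]
230 196 305 [ 19.2 -26.9  -9.6] [ 20.   26.6 -11. ]
240 197 305 [ 15.  -26.2 -12.1] [ 14.2  27.  -10.5]
250 198 303 [  9.8 -25.9 -12.7] [  9.7  26.  -12.4]
260 199 302 [  3.  -26.2 -10.8] [  3.8  25.9 -12. ]
270 199 301 [ -1.4 -26.  -13.1] [ -2.8  25.9 -10.9]
280 200 300 [ -8.1 -26.1 -12. ] [-9.7 26.  -9.5]
290 200 301 [-14.3 -26.4 -11.9] [-15.6  26.8 -10. ]
```

View pics/w4.png

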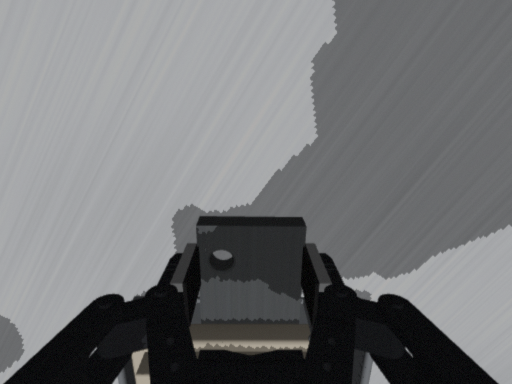

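Call:
apply_moves(translation=[[0.005,0,0],[0.012,0,0],[0.02,0,0],[0.028,0,0],[0.036,0,0]], twist=[[0,0,0],[0,0,0],[0,0,0],[0,0,0],[0,0,0]])

```text
time: 5.9
eef_pos: [0.5451, -0.1441, 0.0036]
tool_rot: [0.477, 0.879, 0.001, 0.004]
wrist_force: [4.0, -7.0, -1.4]
opening: 0.608
```

Run:
```python
from bench import manip,optics
from h import *
s=manip.sense();print(s["eef_pos"],s["time"],s["opening"],s["wrist_force"])
p,d=optics.read_camera("wrist")
cv2.imwrite("pics/w5.png",p)
```

```text
[ 0.54511363 -0.14405052  0.00357371] 5.9 0.6075110005295086 [ 4.02209442 -6.99807458 -1.39907577]
```

View pics/w5.png

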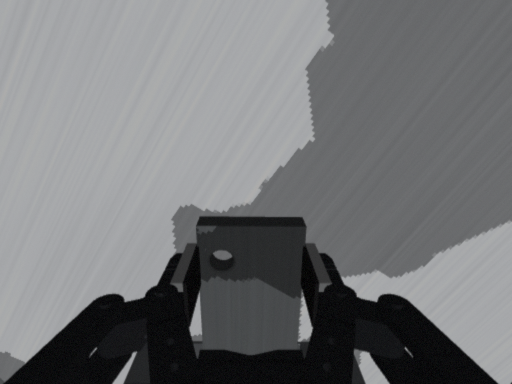

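The cover moves with the gripper with no slip, drawn 34 mm at 8 N. Checking the pile as I go on.

Call:
apply_moves(translation=[[0.008,0,0],[0.016,0,0],[0.024,0,0],[0.032,0,0],[0.04,0,0]], twist=[[0,0,0],[0,0,0],[0,0,0],[0,0,0],[0,0,0]])

```text
time: 6.58
eef_pos: [0.522, -0.1088, 0.0028]
tool_rot: [0.476, 0.879, 0.001, 0.002]
wrist_force: [1.6, -1.7, -1.9]
opening: 0.603
```

Run:
```python
from bench import manip,optics
from h import *
s=manip.sense();print(s["eef_pos"],s["time"],s["opening"],s["wrist_force"])
p,d=optics.read_camera("side")
crop(p,230,190,370,310,5,"pics/s6.png")
```

```text
[ 0.52204166 -0.1087915   0.00278456] 6.575 0.6030854828280947 [ 1.55609308 -1.71387354 -1.90711176]
```

View pics/s6.png

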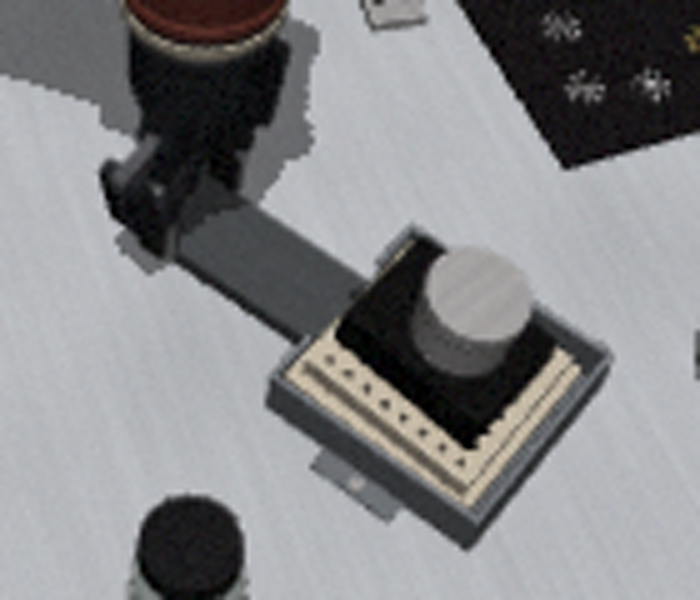

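Side crop: the pile has tipped back but is intact, with the tin still on at (475,310). I'll draw the last part slowly.

Call:
apply_moves(translation=[[0.004,0,0],[0.008,0,0],[0.012,0,0],[0.016,0,0],[0.02,0,0]], twist=[[0,0,0],[0,0,0],[0,0,0],[0,0,0],[0,0,0]])

```text
time: 7.25
eef_pos: [0.5109, -0.0916, 0.0026]
tool_rot: [0.476, 0.879, 0.001, 0.001]
wrist_force: [1.5, -1.9, -2.2]
opening: 0.612
```

Call:
apply_moves(translation=[[0.005,0,0],[0.01,0,0],[0.016,0,0],[0.024,0,0],[0.034,0,0]], twist=[[0,0,0],[0,0,0],[0,0,0],[0,0,0],[0,0,0]])

```text
time: 7.88
eef_pos: [0.4922, -0.063, 0.0025]
tool_rot: [0.476, 0.879, 0.001, 0.002]
wrist_force: [0.9, -0.3, -3.9]
opening: 0.609
```

Run:
```python
from bench import manip,optics
from h import *
s=manip.sense();print(s["eef_pos"],s["time"],s["opening"],s["wrist_force"])
ci=optics.camera_info("side");p,d=optics.read_camera("side")
crop(p,230,190,370,310,5,"pics/s7.png")
P=cloud(d,ci)
for lo,hi in ((.022,.034),(.052,.064),(.09,.11)):
    m=(P[...,2]>lo)&(P[...,2]<hi); m[:225]=0;m[305:]=0;m[:,:280]=0;m[:,360:]=0
    q=P[m]; q=q[~np.isnan(q[:,0])]; 
    A=np.c_[q[:,:2]-q[:,:2].mean(0),np.ones(len(q))]; print(lo,len(q),q.mean(0),np.degrees(np.linalg.lstsq(A,q[:,2],rcond=None)[0][:2]))
```

```text
[ 0.49216111 -0.06298911  0.00254847] 7.875 0.6094448338015814 [ 0.94359588 -0.32501231 -3.91039087]
0.022 773 [ 0.59905791 -0.27779579  0.02931115] [0.18858098 0.03190338]
0.052 491 [ 0.60288914 -0.25904796  0.05787753] [0.18927569 0.10792903]
0.09 339 [ 0.61530171 -0.26208237  0.09764507] [1.47138345 1.42837294]
```

View pics/s7.png

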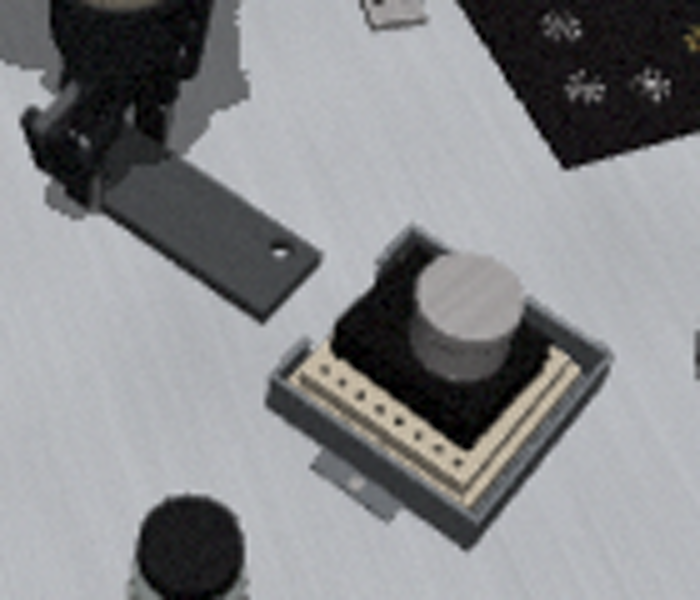

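Side crop: the cover is clear of the tray, with its hole at (280,252). The pile has settled level with the charcoal top at 58 mm, as expected. Setting the cover down to regrip at its centre.

Call:
apply_moves(translation=[[0,0,0.001],[0,0,0.0015],[0,0,0.0015]], twist=[[0,0,0],[0,0,0],[0,0,0]])

```text
time: 8.3
eef_pos: [0.4922, -0.0625, 0.0015]
tool_rot: [0.476, 0.879, 0.002, 0.001]
wrist_force: [-6.8, 5.4, 10.7]
opening: 0.604
```

Call:
apply_moves(translation=[[0,0,0],[0,0,0],[0,0,0],[0,0,-0.02],[0,0,-0.06]], twist=[[0,0,0],[0,0,0],[0,0,0],[0,0,0],[0,0,0]], grip=0.072)

```text
time: 8.93
eef_pos: [0.4913, -0.0638, 0.0607]
tool_rot: [0.476, 0.879, -0.0, 0.001]
wrist_force: [0.8, -0.4, 0.3]
opening: 0.843
```

Call:
apply_moves(translation=[[0.03,0,-0.02],[0.05,0,-0.05],[0.05,0,-0.05],[0.05,0,-0.05]], twist=[[0,0,0],[0,0,0],[0,0,0],[0,0,0]])

```text
time: 9.43
eef_pos: [0.4649, -0.0218, 0.1108]
tool_rot: [0.476, 0.879, 0.001, 0.002]
wrist_force: [-0.0, -0.5, -0.4]
opening: 0.844
```

Run:
```python
from bench import manip,optics
from h import *
s=manip.sense();print(s["eef_pos"],s["time"],s["opening"],s["wrist_force"])
ci=optics.camera_info("wrist");p,d=optics.read_camera("wrist"); cv2.imwrite("pics/w8.png",p)
P=cloud(d,ci)
m=(P[...,2]>.006)&(P[...,2]<.018)
n,l,st,c=cv2.connectedComponentsWithStats(m.astype(np.uint8))
for i in range(1,n):
    if st[i,4]>800: print(st[i],rect(l==i,P))
```

```text
[ 0.46486661 -0.02180642  0.11075835] 9.425 0.8438177653454108 [-0.01240988 -0.54532922 -0.42054822]
[  353     0   159   117 10437] (((510.3089294433594, 157.893310546875), (55.73805618286133, 120.23394775390625), 81.1583023071289), array([0.00997651, 0.01551837, 0.01694055]), 10437)
[   9  117   85  112 1956] (((324.8853454589844, -93.77865600585938), (56.759700775146484, 91.22417449951172), 45.1108512878418), array([0.00917093, 0.01369136, 0.01697363]), 1956)
[   0  173  115  113 3680] (((333.60589599609375, -147.0444793701172), (80.83110046386719, 100.55001831054688), 45.29137420654297), array([0.0076758 , 0.01641471, 0.01778066]), 3680)
[ 221  221   61  134 7206] (((520.6537475585938, -107.47965240478516), (54.13650131225586, 151.2276611328125), 32.55084991455078), array([0.01101414, 0.01223761, 0.01324106]), 7206)
[ 443  230   69   76 2280] (((699.0528564453125, 37.735904693603516), (78.65341186523438, 38.75399398803711), 83.81195831298828), array([0.00674201, 0.00791553, 0.00892769]), 2280)
```

View pics/w8.png

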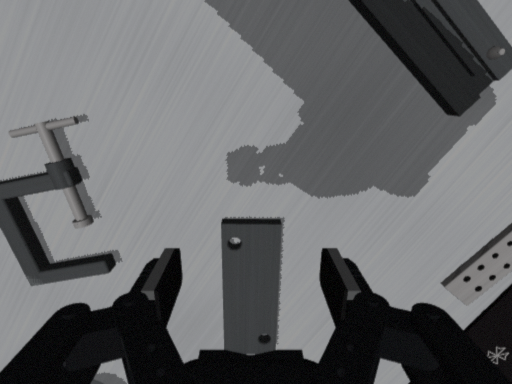

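Wrist view: the cover lies flat at (252,287), measured centre (0.5207,-0.1075), yaw 32.6°, 151 x 54 mm.

Run:
```python
from bench import manip
from h import *
s=manip.sense()
print(goal(s,(.5207,-.1075,.03),32.6),goal(s,(.5207,-.1075,.0),32.6))
```

```text
(array([-1.02e+02,  1.00e-01,  8.06e+01]), array([0.16, 0.1 , 0.5 ])) (array([-1.019e+02,  1.000e-01,  1.106e+02]), array([0.16, 0.1 , 0.5 ]))
```

Call:
apply_moves(translation=[[-0.04,0,0.02],[-0.08,0,0.04],[-0.102,0,0.065],[-0.102,0,0.08],[-0.102,0,0.08]], twist=[[0,0,0.5],[0,0,0.5],[0.2,0.1,0.5],[0.2,0.1,0.5],[0.2,0.1,0.5]])

```text
time: 10.1
eef_pos: [0.5192, -0.107, 0.0296]
tool_rot: [0.48, 0.877, -0.001, -0.002]
wrist_force: [-1.1, 0.3, -0.7]
opening: 0.844
```

Run:
```python
from bench import manip
from h import *
s=manip.sense();print(s["eef_pos"])
print(goal(s,(.5207,-.1075,.0),32.6))
```

```text
[ 0.51919031 -0.10700783  0.02957322]
(array([-1.3,  1.1, 29.6]), array([-0.2 , -0.09, -0.01]))
```

Call:
apply_moves(translation=[[-0.001,0.001,0.01],[-0.001,0.001,0.02],[-0.001,0.001,0.027],[-0.001,0.001,0.03],[-0.001,0.001,0.03]], twist=[[0,0,0],[0,0,0],[0,0,0],[0,0,0],[0,0,0]])

```text
time: 10.72
eef_pos: [0.5222, -0.1074, 0.0011]
tool_rot: [0.48, 0.877, -0.0, -0.0]
wrist_force: [0.1, -0.2, 0.3]
opening: 0.843
```

Call:
apply_moves(translation=[[0,0,0],[0,0,0],[0,0,0],[0,0,0],[0,0,0]], twist=[[0,0,0],[0,0,0],[0,0,0],[0,0,0],[0,0,0]], grip=0.045)

```text
time: 11.35
eef_pos: [0.5224, -0.1076, 0.0019]
tool_rot: [0.48, 0.877, 0.0, 0.0]
wrist_force: [-4.0, -1.1, 7.3]
opening: 0.608
```

Call:
apply_moves(translation=[[0,0,-0.008],[0,0,-0.02],[0,0,-0.04],[0,0,-0.07],[0,0,-0.1]], twist=[[0,0,0],[0,0,0],[0,0,0],[0,0,0],[0,0,0]])

```text
time: 11.98
eef_pos: [0.5221, -0.1076, 0.1031]
tool_rot: [0.48, 0.877, 0.0, 0.0]
wrist_force: [0.4, 0.4, -7.3]
opening: 0.604
```

Run:
```python
from bench import manip,optics
from h import *
s=manip.sense();print(s["eef_pos"],s["time"],s["opening"],s["wrist_force"])
ci=optics.camera_info("wrist");p,d=optics.read_camera("wrist"); cv2.imwrite("pics/w9.png",p)
P=cloud(d,ci);M=R.from_quat(s["tool_rot"]).as_matrix()
Q=(P-s["eef_pos"])@M
for r in range(150,300,12): print(r,np.round(np.nanmedian(Q[r,235:265]*1000,axis=0),1))
print(goal(s,(.4954,.1601,.10),81.04))
```

```text
[ 0.52214376 -0.1076004   0.10310849] 11.975 0.6043711035391798 [ 0.37392467  0.3505018  -7.2684359 ]
150 [ 59.   -0.4 -10.1]
162 [53.5 -0.4 -9.9]
174 [ 48.   -0.4 -10.3]
186 [ 42.1  -0.4 -10.1]
198 [ 36.2  -0.4 -10.2]
210 [ 30.1  -0.2 -10.1]
222 [ 23.7  -0.4 -10. ]
234 [ 17.4  -0.7 -10.3]
246 [ 10.7  -0.7 -10.2]
258 [ 3.7 -0.2 -9.9]
270 [ -3.4  -0.5 -10. ]
282 [-10.5  -0.5 -10.2]
294 [-18.1  -0.5 -10.2]
(array([239.9, 121.7,   3.1]), array([ 1.000e-02,  2.000e-02, -4.844e+01]))
```

View pics/w9.png

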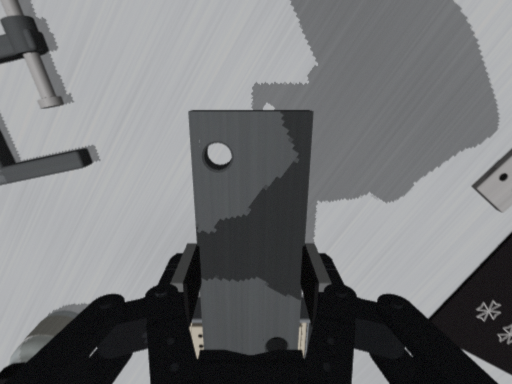

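The cover is held level and central, near end at row 110 and hole at (219,154). Now measuring the offset in the grip.

Run:
```python
from bench import manip,optics
from h import *
s=manip.sense();M=R.from_quat(s["tool_rot"]).as_matrix()
ci=optics.camera_info("wrist");p,d=optics.read_camera("wrist")
P=cloud(d,ci);Q=(P-s["eef_pos"])@M
K=ci["camera_matrix"];T=ci["world_from_camera"]
def toplane(u,v,z=-.0101):
    r=np.array([(u-K[0,2])/K[0,0],-(v-K[1,2])/K[1,1],-1.]);D=M.T@(T[:3,:3]@r);O=M.T@(T[:3,3]-s["eef_pos"])
    return np.round((O+D*(z-O[2])/D[2])*1000,1)
h=(d>d[150,250]+.03); h[:130]=0;h[180:]=0;h[:,:203]=0;h[:,235:]=0
n,l,st,c=cv2.connectedComponentsWithStats(h.astype(np.uint8))
for i in range(1,n): print(st[i],c[i],toplane(*c[i]), toplane(c[i][0],st[i][1]-.5),toplane(c[i][0],st[i][1]+st[i][3]-.5),toplane(st[i][0]-.5,c[i][1]),toplane(st[i][0]+st[i][2]-.5,c[i][1]))
top=np.abs(Q[...,2]+.0101)<.003
col=np.where(top[100:140,250])[0]; print("end row",col[:3]+100,toplane(250,col[0]+99.5))
for r in (120,180,220): c_=np.where(top[r])[0]; print(r,toplane(c_[0]-.5,r),toplane(c_[-1]+.5,r))
```

```text
[208 143  24  22 396] [218.91666667 153.56565657] [ 57.4 -14.2 -10.1] [ 62.4 -14.  -10.1] [ 52.4 -14.4 -10.1] [ 57.4 -19.3 -10.1] [ 57.4  -8.5 -10.1]
end row [111 112 113] [ 76.1  -0.2 -10.1]
120 [ 72.1 -26.9 -10.1] [ 72.2  27.  -10.1]
180 [ 45.  -26.9 -10.1] [ 45.1  26.9 -10.1]
220 [ 24.8 -27.2 -10.1] [ 24.8  26.8 -10.1]
```

Call:
apply_moves(translation=[[0.045,0.023,0],[0.09,0.046,0],[0.135,0.069,0],[0.18,0.092,0],[0.225,0.115,0]], twist=[[0,0,-9],[0,0,-18],[0,0,-27],[0,0,-36],[0,0,-45]])

```text
time: 12.7
eef_pos: [0.497, 0.1456, 0.1006]
tool_rot: [0.105, 0.994, 0.0, -0.0]
wrist_force: [1.2, -0.9, -5.8]
opening: 0.605
```

Run:
```python
from bench import manip
from h import *
s=manip.sense();print(s["eef_pos"],s["joint_positions"])
print(goal(s,(.4965,.1599,.07),81.04))
```

```text
[0.49695062 0.14558123 0.10061192] [-0.87484391  0.19236656  0.5605525   1.96248699 -0.11989324  1.01925841
  1.1004299 ]
(array([ 3.4, 13.9, 30.6]), array([-0.  , -0.03, -3.12]))
```

Call:
apply_moves(translation=[[0.0015,0.007,0.01],[0.003,0.014,0.02],[0.0034,0.0139,0.03],[0.0034,0.0139,0.03],[0.0034,0.0139,0.03]], twist=[[0,0,-1.5],[0,0,-3.1],[0,0,-3.1],[0,0,-3.1],[0,0,-3.1]])

```text
time: 13.32
eef_pos: [0.4977, 0.1576, 0.0713]
tool_rot: [0.082, 0.997, -0.0, 0.0]
wrist_force: [0.3, 0.3, -6.8]
opening: 0.606
```

Run:
```python
from bench import manip,optics
from h import *
s=manip.sense();print(s["eef_pos"],s["time"])
print(goal(s,(.4965,.1599,.05),81.04))
ci=optics.camera_info("wrist");p,d=optics.read_camera("wrist"); cv2.imwrite("pics/w10.png",p)
print(proj(np.array([.4954-.0543-.0023,.1601+.0086-.0148,.025]),ci))
crop(p,170,90,330,210,5,"pics/c10.png")
q,d2=optics.read_camera("side"); crop(q,190,140,290,200,8,"pics/s10.png")
```

```text
[0.49774161 0.15756563 0.07129944] 13.325
(array([ 1.6,  2.1, 21.3]), array([-0.01,  0.01, -0.42]))
[229.76603719 135.99084591]
```

View pics/c10.png

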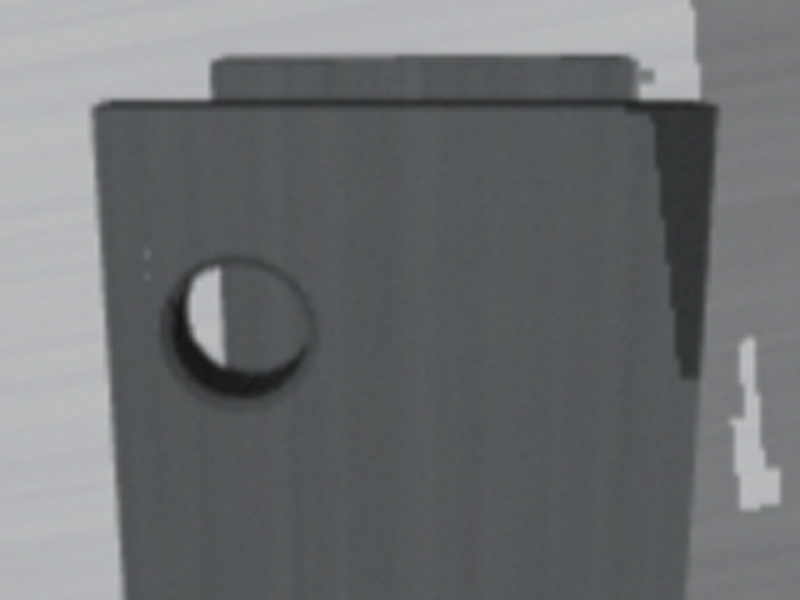

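View pics/s10.png

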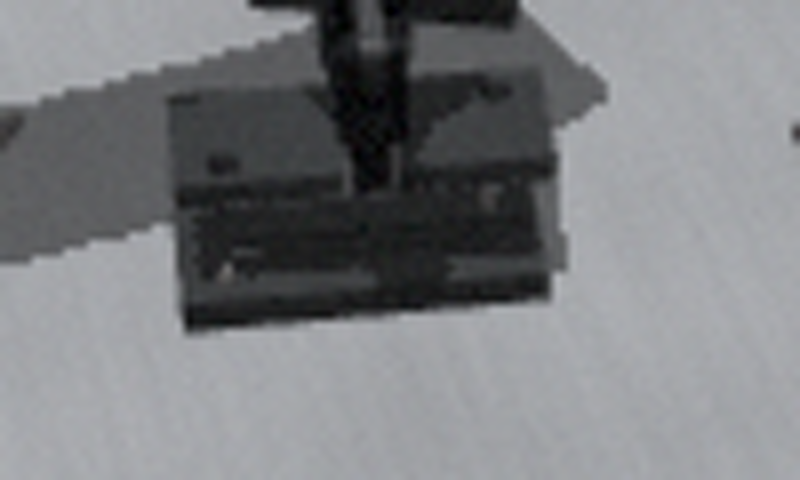

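Crop: the block's near end peeks past the cover, with corners at crop (212,60) and (638,60). I can measure the offset directly from those.

```bash
cat > meas.py <<'E'
from bench import manip,optics
from h import *
def meas(show=False):
    s=manip.sense();M=R.from_quat(s["tool_rot"]).as_matrix()
    ci=optics.camera_info("wrist");p,d=optics.read_camera("wrist")
    P=cloud(d,ci);Q=(P-s["eef_pos"])@M
    m=(np.abs(P[...,2]-.016)<.004); m[:70]=0; m[200:]=0; m[:,:180]=0;m[:,330:]=0
    n,l,st,c=cv2.connectedComponentsWithStats(m.astype(np.uint8))
    i=1+np.argmax(st[1:,4]); print(st[i]); m=l==i
    for r in np.unique(np.where(m)[0])[:14]:
        k=np.where(m[r])[0]; print(r,k[0],k[-1],np.round(Q[r,k[0]]*1000,1),np.round(Q[r,k[-1]]*1000,1),np.round(np.median(P[r,k,2]),4))
    print(s["eef_pos"],goal(s,(.4965,.1599,.05),81.04))
    return s,p
E
python3 -c "
from meas import *
meas()"
```

```text
[211 101  85   9 686]
101 282 294 [78.3 20.3 59.3] [78.3 28.1 59.2] 0.0126
102 211 295 [ 77.7 -25.3  55.8] [77.7 28.2 55.8] 0.0161
103 211 295 [ 77.2 -25.2  54.5] [77.2 28.1 54.8] 0.0161
104 211 295 [ 76.5 -25.4  55.9] [76.5 28.2 55.3] 0.0162
105 211 295 [ 75.9 -25.4  55.3] [75.9 28.3 55.6] 0.0162
106 211 295 [ 75.3 -25.4  55.7] [75.3 28.2 54.7] 0.016
107 211 295 [ 74.7 -25.4  55.3] [74.7 28.4 56. ] 0.0163
108 211 295 [ 74.1 -25.4  55.1] [74.1 28.4 55.6] 0.0161
109 212 295 [ 73.5 -24.8  55.1] [73.5 28.4 55.4] 0.0162
[0.49783196 0.15801874 0.07155193] (array([ 1.6,  1.6, 21.6]), array([ 0.02,  0.03, -0.37]))
```

The direct measurement (block end at tool x 77.9 against 76.1 on the cover, y +1.5) agrees with the computed goal (+1.6, +1.6, -0.4°).

Call:
apply_moves(translation=[[0.0017,0.0018,0.008],[0.0017,0.0018,0.016],[0.0017,0.0018,0.024],[0.0017,0.0018,0.028],[0.0017,0.0018,0.028]], twist=[[0,0,-0.4],[0,0,-0.4],[0,0,-0.4],[0,0,-0.4],[0,0,-0.4]])

```text
time: 14.1
eef_pos: [0.4958, 0.1603, 0.0427]
tool_rot: [0.077, 0.997, -0.0, -0.0]
wrist_force: [-0.6, -0.3, -6.0]
opening: 0.608
```

```bash
python3 -c "
from meas import *
s,p=meas(); print(s['wrist_force']); crop(p,170,90,330,210,5,'pics/c11.png')"
```

```text
[208 143  24  22 321]
143 215 217 [ 56.4 -20.2  26.1] [ 56.4 -19.1  26.1] 0.0167
144 212 217 [ 55.7 -22.   26.7] [ 56.3 -18.8  23.2] 0.0161
145 210 216 [ 55.1 -23.2  26.6] [ 55.1 -19.8  26.9] 0.0162
146 209 217 [ 54.6 -23.7  26.2] [ 55.2 -18.8  22.8] 0.0165
147 208 217 [ 53.9 -24.4  26.9] [ 54.2 -19.1  25.7] 0.0163
148 208 217 [ 53.3 -24.5  27.3] [ 53.6 -19.1  25.6] 0.0162
149 208 217 [ 52.8 -24.5  26.8] [ 52.9 -19.3  26.5] 0.0162
150 208 219 [ 52.2 -24.5  26.9] [ 53.  -17.8  22.9] 0.0167
151 208 229 [ 51.5 -24.7  27.8] [ 51.7 -12.4  26.5] 0.0163
152 208 230 [ 51.1 -24.6  26.9] [ 51.  -11.9  27.4] 0.0162
153 208 230 [ 50.4 -24.6  27.2] [ 50.5 -11.9  26.9] 0.0158
154 208 230 [ 50.1 -24.5  25.9] [ 49.7 -12.   27.8] 0.016
155 208 231 [ 49.3 -24.7  27.2] [ 49.4 -11.3  26.5] 0.016
156 209 231 [ 48.8 -24.   26.4] [ 48.9 -11.3  26.2] 0.0158
[0.49582136 0.16030198 0.04274124] (array([-0.7, -0.3, -7.3]), array([-0.03, -0.03,  0.08]))
[-0.55525965 -0.31560896 -6.03628388]
```

View pics/c11.png

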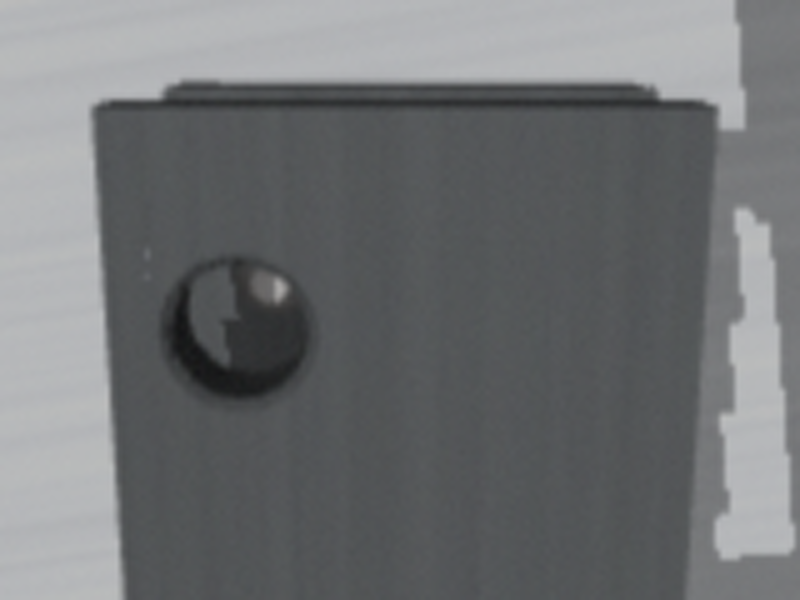

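Run:
```python
from meas import *
s=manip.sense();M=R.from_quat(s["tool_rot"]).as_matrix()
ci=optics.camera_info("wrist");p,d=optics.read_camera("wrist")
P=cloud(d,ci);Q=(P-s["eef_pos"])@M
m=(P[...,2]>.019)&(P[...,2]<.027); m[:140]=0;m[170:]=0;m[:,:200]=0;m[:,240:]=0
q=Q[m]*1000; print(len(q), np.percentile(q,[2,25,50,75,98],axis=0).round(1), np.argwhere(m).mean(0))
for r in range(104,112):
    k=np.where((np.abs(P[r,:,2]-.0155)<.005))[0];k=k[(k>190)&(k<320)]
    if len(k): print(r,k[0],k[-1],np.round(Q[r,k[0]]*1000,1),np.round(Q[r,k[-1]]*1000,1))
print(s["eef_pos"],goal(s,(.4965,.1599,.0179),81.04))
```

```text
75 [[ 52.6 -18.7  16.9]
 [ 53.8 -16.8  18.2]
 [ 55.  -15.5  19.1]
 [ 56.1 -14.2  21. ]
 [ 57.2 -12.6  22.7]] [147.56 222.32]
107 202 299 [ 76.  -26.6  26.3] [75.9 26.6 27.7]
108 202 300 [ 75.5 -26.6  26.2] [75.4 27.2 28.2]
109 202 300 [ 74.9 -26.7  26.7] [74.9 27.  26.8]
[0.49608998 0.16039166 0.04310171] (array([-0.5, -0.4, 25.2]), array([-0.01, -0.  ,  0.08]))
```

Edges agree to about 0.3 mm, and the dowel shows in the hole at crop (270,285). Lowering.

Call:
apply_moves(translation=[[-0.0002,-0.0002,0.006],[-0.0002,-0.0002,0.012],[-0.0002,-0.0002,0.017],[-0.0002,-0.0002,0.021],[-0.0002,-0.0002,0.023]], twist=[[0,0,0],[0,0,0],[0,0,0],[0,0,0],[0,0,0]])

```text
time: 14.82
eef_pos: [0.4961, 0.1602, 0.0198]
tool_rot: [0.077, 0.997, -0.0, -0.0]
wrist_force: [0.2, -0.3, -6.1]
opening: 0.603
```

Call:
apply_moves(translation=[[0,0,0.001],[0,0,0.002],[0,0,0.002]], twist=[[0,0,0],[0,0,0],[0,0,0]])

```text
time: 15.2
eef_pos: [0.4962, 0.1603, 0.0182]
tool_rot: [0.077, 0.997, 0.0, 0.0]
wrist_force: [-0.1, -0.5, -6.4]
opening: 0.611
```

Run:
```python
from meas import *
s=manip.sense();M=R.from_quat(s["tool_rot"]).as_matrix()
ci=optics.camera_info("wrist");p,d=optics.read_camera("wrist")
P=cloud(d,ci)
k=P[120:250,215:290].reshape(-1,3);print(s["eef_pos"],s["wrist_force"],np.median(k[:,2]))
q=k-k.mean(0); print(np.degrees(np.linalg.lstsq(q[:,:2],q[:,2],rcond=None)[0]))
crop(p,170,90,330,210,5,'pics/c12.png')
```

```text
[0.49623914 0.16029727 0.01822968] [-0.11750037 -0.52203143 -6.44232512] nan
 ** On entry to DLASCL parameter number  4 had an illegal value
 ** On entry to DLASCL parameter number  4 had an illegal value
 ** On entry to DLASCL parameter number  4 had an illegal value
 ** On entry to DLASCL parameter number  4 had an illegal value
 ** On entry to DLASCL parameter number  5 had an illegal value
 ** On entry to DLASCL parameter number  4 had an illegal valueTraceback (most recent call last):
  File "<stdin>", line 6, in <module>
    x, resids, rank, s = _umath_linalg.lstsq(a, b, rcond,
                         ~~~~~~~~~~~~~~~~~~~^^^^^^^^^^^^^
                                             signature=signature)
                                             ^^^^^^^^^^^^^^^^^^^^
    raise LinAlgError("SVD did not converge in Linear Least Squares")
numpy.linalg.LinAlgError: SVD did not converge in Linear Least Squares
```

The cover went down over the dowels with no contact force (z 18.2 mm, 17.9 is home). A last touch down, then open slowly and retreat straight up.

Call:
apply_moves(translation=[[0,0,0.0005],[0,0,0.0005]], twist=[[0,0,0],[0,0,0]])

```text
time: 15.5
eef_pos: [0.4963, 0.1603, 0.0179]
tool_rot: [0.077, 0.997, 0.0, 0.0]
wrist_force: [-1.7, -0.7, -1.1]
opening: 0.604
```

Call:
apply_moves(translation=[[0,0,0],[0,0,0],[0,0,0],[0,0,-0.01],[0,0,-0.05]], twist=[[0,0,0],[0,0,0],[0,0,0],[0,0,0],[0,0,0]], grip=0.075)

```text
time: 16.12
eef_pos: [0.4949, 0.1596, 0.0672]
tool_rot: [0.077, 0.997, -0.001, -0.001]
wrist_force: [0.5, 0.3, 0.7]
opening: 0.876
```

Call:
apply_moves(translation=[[0,0,-0.05],[0.03,0,-0.1],[0.06,0,-0.13],[0.06,0,-0.13],[0.06,0,-0.13]], twist=[[0,0,0],[0,0,0],[0,0,0],[0,0,0],[0,0,0]])

```text
time: 16.75
eef_pos: [0.4371, 0.1694, 0.1977]
tool_rot: [0.077, 0.997, 0.0, 0.0]
wrist_force: [0.5, -1.0, -0.2]
opening: 0.874
```

Run:
```python
from meas import *
s=manip.sense();print(s["eef_pos"],s["time"],s["wrist_force"])
ci=optics.camera_info("wrist");p,d=optics.read_camera("wrist");cv2.imwrite("pics/w13.png",p)
P=cloud(d,ci)
for lo,hi in ((.021,.034),(.010,.020)):
  m=(P[...,2]>lo)&(P[...,2]<hi)
  n,l,st,c=cv2.connectedComponentsWithStats(m.astype(np.uint8))
  for i in range(1,n):
    if st[i,4]>500:
        k=P[l==i];q=k-k.mean(0); print(lo,st[i],rect(l==i,P),np.degrees(np.linalg.lstsq(q[:,:2],q[:,2],rcond=None)[0]))
q,d2=optics.read_camera("side"); cv2.imwrite("pics/s13.png",q)
q,d2=optics.read_camera("scene"); cv2.imwrite("pics/sc13.png",q); P=cloud(d2,optics.camera_info("scene"))
for lo,hi in ((.026,.032),(.052,.064),(.096,.104)):
    m=(P[...,2]>lo)&(P[...,2]<hi); m[:180]=0;m[250:]=0;m[:,:150]=0;m[:,210:]=0
    k=P[m]; k0=k-k.mean(0); print(lo,len(k),rect(m,P)[0],np.median(k[:,2]),np.degrees(np.linalg.lstsq(k0[:,:2],k0[:,2],rcond=None)[0]))
```

```text
[0.43714577 0.16937302 0.1977169 ] 16.75 [ 0.50066204 -1.04421363 -0.16931538]
0.021 [ 226  158   50  122 5670] (((495.4998779296875, 160.1325225830078), (54.13969039916992, 150.8809051513672), 81.1830062866211), array([0.0266562 , 0.02802364, 0.0291543 ]), 5670) [ 0.09037903 -0.0727405 ]
0.01 [ 364  193   81   96 3940] (((556.3405151367188, 337.876220703125), (55.7989616394043, 120.55677795410156), 66.5702133178711), array([0.01054915, 0.01544312, 0.01682759]), 3940) [-0.52773286  0.30966672]
0.026 380 ((569.4097900390625, -284.94281005859375), (244.03199768066406, 131.1578826904297), 33.26477813720703) 0.029839721076011627 [0.05242046 0.04599049]
0.052 350 ((553.804443359375, -284.9850769042969), (211.2426300048828, 90.62715911865234), 30.07698631286621) 0.0578392846718459 [0.54278298 0.35578047]
0.096 167 ((618.4515380859375, -257.10687255859375), (54.455936431884766, 50.721405029296875), 40.36863708496094) 0.0978158527187798 [ 0.51476859 -0.57069495]
```

View pics/w13.png

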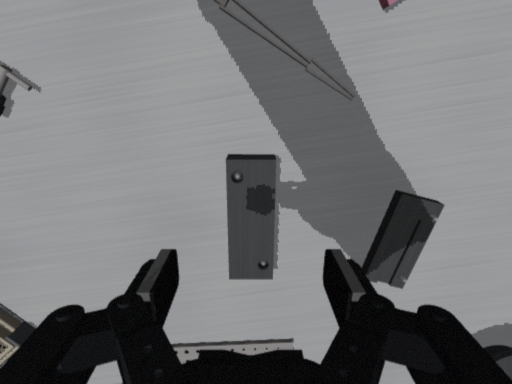

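View pics/s13.png

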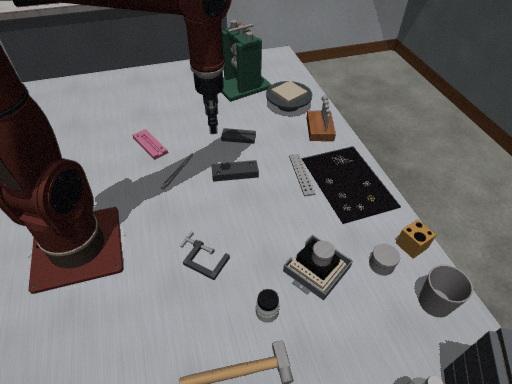

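View pics/sc13.png

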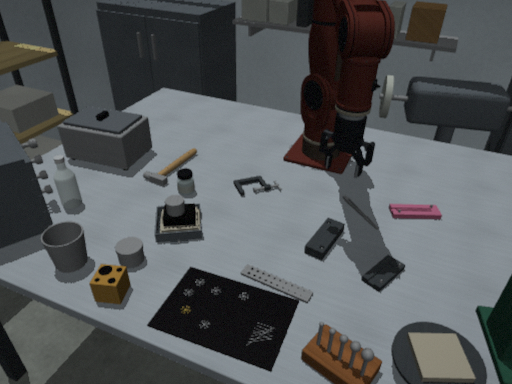

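The mould is closed: the cover's top is level at 28.0 mm (16+12) with edges flush, and both dowels show in its holes at wrist pixels (237,177) and (263,265). The pile sits level in the tray and the other half is where it was. Handing in.

```bash
python3 -c "
from bench import manip
print(manip.finish_job())"
```

```text
the job is handed in; nothing more can be done
None
```

The cover is drawn out and the mould is closed fully home on the bench; I handed in at about 17 s of the 54 s allowed.

**What I did:** I gripped the cover's projecting end and pulled it slowly along the tray's -x, at about 8 N where I read it, until it was clear. The pile dropped at the back, then at the front, and stayed stacked. I set the cover on the bench, regripped it at its centre and lowered it onto the long grooved half. It met no contact force going over the dowels.

**Last checks:**
- **Mould:** the cover's top is at 28.0 mm (16 + 12), level within about 0.1°. Its outline is 150.9 x 54.1 mm, within 0.2 mm and 0.15° of where the grooved half lay, and both dowels show in the holes.
- **Pile:** the boards are level at about 30 mm, the charcoal top is at 58 mm and the tin top at 98 mm, as expected on the tray's floor.
- **Other things:** the other half is within 0.3 mm of its first place. The bystanders look unmoved in the pictures; I did not measure them again.

**What disagreed or failed:**
- The pile's top measured about 110 mm at the start, not the 122 mm stated; the listed sizes also add up to 110.
- The tin's centre ended several millimetres from its first measured place, and I did not check whether it slid on the charcoal or moved with the pile.
- The final slope fits for the charcoal and tin (about 0.5°) are rough, since they include some side surfaces.
- One check script crashed on missing depth readings, so the cover's tilt was not read before I let go. I measured it after release instead.

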